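# Load a sample bottle into the swing clamp and latch it

### The arm

A 6-joint arm with a two-finger parallel gripper is mounted at the origin on the work surface. World frame = base frame: x ahead of the robot, y to its left, z up, the work surface at z = 0. Lengths are in m, angles in rad, forces in N, time in s.
With the tool pointing down it reaches from about 0.3 to 1 m from the base axis. Payload 5.1 kg.
Tool frame: the origin (TCP) lies midway between the tips of the shut fingers; the grasp point (between the pads) lies 19 mm behind it; z points along the fingers, y is the line along which they close (so a half turn about z gives the same grasp; the last joint's range is limited). The gripper opens to 95 mm and grips with 3 to 60 N. Pads are 20 mm wide; open, the fingers measure 119 mm over their backs; the gripper's body (75 mm by 180 mm) begins 59 mm behind the grasp point.
Start: joints at [1.173, 0.124, 1.65, -0, 1.367, -0.083], TCP at [0.201, 0.618, 0.215] pointing down, gripper open.
Joint ranges: [-2.61, 2.61], [-1.02, 2.33], [0.03, 2.71], [-1.35, 4.49], [0.32, 2.68], [-2.91, 2.91]. Speed limits (rad/s): [2.57, 2.57, 3.14, 3.14, 3.14, 3.14].

### API

Orientations are given as a unit quaternion [x, y, z, w].
In Python, from station import ctrl gives the robot as it stands. Calls block until the motion is done:
- ctrl.move_ptp(position, orientation): joint-space move of the TCP to a pose.
- ctrl.servo_line(position, v=0.15, rotation=None): straight line of the TCP; rotation=None keeps the orientation; v is the mean speed in m/s.
- ctrl.move_j(angles): joint-space move.
- ctrl.gripper_to(opening): finger opening in m; the grip force is fixed at half the most; returns when the fingers have stopped.
- ctrl.wait(seconds).
- ctrl.solve_ik(position, orientation): joint angles nearest the present ones, or None.
- ctrl.sense(): the state.
- ctrl.snapshot(name): name is "scene" or "top" or "wrist"; returns a dict with "image" (400x640x3 uint8, red, green, blue), "K" (3x3 intrinsics, pixels), "origin" and "attitude" of the camera in the world; the wrist camera has in their place "tool_from_camera" (4x4, takes a point from camera to tool coordinates, whose origin is the TCP and whose axes are the flange's). Camera axes: x right, y up, looking along -z (the intrinsics and any distortion apply to the point x, -y, -z); pixel columns grow to the right and rows downward; lengths in m; the calibration is good to about 2 mm. A picture is of the moment at which its call begins: read the wrist's pose just before it. There is no depth.
A pose or a line that the arm cannot do raises ctrl.IKError and nothing moves.
- ctrl.finish_job(): hands the job in; it is judged then, once.
Trained networks look in the newest picture that a camera, given by its name, has taken for a name from the list of things; names that differ only in an ending like _2 or _b are one class to them, and where a whole thing is asked for, a point or a joint stands for the part that bears it (a point fixed in the world has none). Each returns a list of dicts, best first, with "score" (0 to 1); they miss things now and then, are a little off and sometimes report something else, mostly with a low value. They report only what shows in the picture. A call takes as long as a camera call.
- ctrl.look_for(camera, thing): "bbox" ([left, top, right, bottom] in pixels, round what is visible of it).
The state is a dict: "t": time; "joint_pos": joint angles; "qd": joint speeds; "effort": joint torques, N m; "eef_pos": TCP position; "tool_rot": TCP orientation; "contact_force": force on the tool from outside, world axes, zero at the start; "moment": the same for the moment, N m; "width": finger opening in m; "grip_force": force on a finger pad.
Only numpy, scipy, OpenCV 4.12 (cv2) and the standard library are available. Lean on these libraries where they do the work, as an engineer would, in place of code of your own. Each camera call takes 0.05 s, during which the arm holds its last target. There are 200 camera calls.

### The job

Stand the short, fat white sample bottle upright on the floor of the clamp's empty cup and let go of it, then swing the clamp's handle by its black upright knob, up over the hump of the steel collar, until it drops right down into the low notch with the rubber foot over the bottle's cap. Where the notch lies has to be felt: a hard stop ends it, and the handle must not be pressed against that stop with more than 15 N at the knob. Leave the other bottles, the dish, the beaker and the funnel where they stand.

Things in the scene. Friction and masses are not known exactly. Their poses are not given: they have to be found in the camera images.
- clamp: Bottle clamp screwed to the bench: grey plate 120 x 240 x 12 mm (its own y -85 to +155 mm) with a post. Origin: on the post's axis at bench height, z up. On the post: a steel cam collar, 42 mm radius, 62 to 94 mm above the bench (stop block to 107 mm), then the swinging handle; the shaft ends 167 mm above the bench. The cup stands 90 mm from the post along the clamp's own +y.
- cup_floor (a point): Centre of the floor of the clamp's cup, 12 mm above the bench. The cup is an aluminium ring of 54 mm inner and 68 mm outer diameter, its rim 26 mm above this floor.
- handle: Swinging steel bar, 185 x 14 x 10 mm, turning about the post; on one end, 95 mm from the axis, an upright black round knob, 16 mm diameter, 60 mm long. Origin: on the knob's axis, 25 mm below its top, 35 mm above the bar's top face; own +x points from knob to post, z up. Origin above the bench: 168 mm parked, about 174 on the hump, 164 in the notch. A 15 N spring holds it down; it is free to rise.
- foot (a point): Centre of the underside of the round rubber foot (26 mm diameter, 12 mm tall) under the handle's other end, 90 mm from the post's axis; about 109 mm above the bench when the handle lies in the notch, so 2 mm above the cap of a seated bottle.
- swing (a joint): Handle's angle about the post, rad, counter-clockwise from above: parked at 0 to 0.1, to be turned the positive way. Ramp from about 0.42, hump top 0.8 to 1.26, rigid stop of the notch at about 1.42; at 1.4 the foot is over the cup's centre. The hand-set collar shifts all of these together by up to 0.25 either way, unmeasured. The knob needs about 3 to 12 N of sideways push on the ramp, 1 on top.
- bottle: The bottle to load: short and fat, white plastic, 48 mm diameter and 95 mm tall with a 40 mm cap (the uppermost 20 mm), about 0.1 to 0.2 kg. Origin: centre of its underside, z up. It starts on the bench.
- tall_a: Bystander: taller, thinner white bottle, 42 mm diameter, 130 mm tall; origin at the centre of its underside.
- tall_b: Bystander: the same kind of tall bottle.
- dish: Bystander: glass dish, 90 mm diameter, 16 mm tall; origin under its centre.
- beaker: Bystander: small glass beaker, 56 mm diameter, 60 mm tall; origin under its centre.
- funnel: Bystander: white funnel standing mouth down, 72 mm diameter, 85 mm tall; origin under its centre.

How it is judged:
On the way, in this order (a step that is already met when the one before it is completed fails the run):
1. the bottle stands upright on the cup's floor, let go, with the handle still on the near side of the hump (horizontal distance between bottle and cup_floor below 0.006 m and z of bottle in the frame of cup_floor below 0.004 m and angle between bottle's own z axis and vertical below 0.08 rad and contact force between the fingers and bottle below 0.3 N and value of joint swing below 0.5 rad), for 0.2 s.
2. the handle has climbed the hump (z of handle in the frame of clamp above 0.1715 m).
3. the handle lies in the low notch (value of joint swing above 1 rad and z of handle in the frame of clamp below 0.1665 m), for 0.2 s.
At the end, for the whole second after the job is handed in: The bottle stands upright (within about 5 degrees) on the cup's floor (within 4 mm in height, 6 mm of its centre), and the handle has dropped into the notch: its origin is less than 166.5 mm above the bench and it is turned past 1.0 rad. Everything is at rest and released (all of step 3 and horizontal distance between bottle and cup_floor below 0.006 m and z of bottle in the frame of cup_floor below 0.004 m and angle between bottle's own z axis and vertical below 0.08 rad and linear speed of bottle below 0.02 m/s); the robot touches nothing.
It fails at once if the handle is pressed against the stop with more than 15 N at the knob (42 N at the stop, which is 34 mm from the axis) (contact force between handle and collar_c14 above 42 N).
It fails at once if the bottle is tipped over (angle between bottle's own z axis and vertical above 0.8 rad).
It fails at once if another bottle, the dish, the beaker or the funnel is shifted by more than 30 mm (distance of any of tall_a, tall_b, dish, beaker, funnel from where it was at the start of the episode above 0.03 m).
It also fails if it takes over 64 s, if anything falls off the work surface, if the arm or the gripper's body presses on something with over 40 N, if the wrist force passes 120 N, or if a joint passes its speed limit or range.

## Working session

There is one attempt and no reset: what is moved stays moved. The work goes in short steps, each a Python script; the robot and the scene stay as the last script left them, time stands still between calls to the robot, and variables do not carry over. Pictures are saved under pics/ and viewed, at most 10 in all, crops included, and the job is handed in when it is done.

```bash
mkdir -p pics; ls
python3 - <<'E'
from station import ctrl
import cv2,numpy as np
for c in("scene","top"):
    s=ctrl.snapshot(c); cv2.imwrite(f"pics/{c}0.png",s["image"][:,:,::-1]); print(c,s["K"],s["origin"],s["attitude"],[k for k in s])
    for n in("bottle","clamp","handle","cup_floor","foot","tall_a","dish","beaker","funnel"):
        try: print(n,[(np.round(d["bbox"]).tolist(),round(d["score"],2)) for d in ctrl.look_for(c,n)][:4])
        except Exception as e: print(n,e)
s=ctrl.sense();print(s["t"],s["eef_pos"],s["tool_rot"],s["contact_force"])
E
```

```text
pics
scene [[428.27824683   0.         322.46237794]
 [  0.         428.27824683 198.54084939]
 [  0.           0.           1.        ]] [1.2094048  0.05111573 0.98170296] [0.21015199 0.21773434 0.69550797 0.65168748] ['image', 'K', 'origin', 'attitude']
bottle [([383.0, 202.0, 404.0, 238.0], 0.59)]
clamp [([262.0, 144.0, 354.0, 236.0], 0.77)]
handle [([277.0, 143.0, 303.0, 222.0], 0.94), ([279.0, 141.0, 305.0, 226.0], 0.6)]
cup_floor [([263.0, 140.0, 353.0, 233.0], 0.92)]
foot [([278.0, 142.0, 304.0, 226.0], 0.57)]
tall_a [([385.0, 155.0, 404.0, 199.0], 0.77), ([430.0, 173.0, 453.0, 209.0], 0.68), ([192.0, 159.0, 225.0, 184.0], 0.44)]
dish [([192.0, 159.0, 224.0, 183.0], 0.86), ([260.0, 144.0, 351.0, 238.0], 0.66)]
beaker [([175.0, 258.0, 202.0, 284.0], 0.9), ([190.0, 157.0, 226.0, 184.0], 0.74), ([381.0, 201.0, 406.0, 238.0], 0.35), ([432.0, 174.0, 450.0, 210.0], 0.25)]
funnel [([333.0, 255.0, 356.0, 287.0], 0.71)]
top [[399.3914116    0.         312.61433226]
 [  0.         399.3914116  210.53927032]
 [  0.           0.           1.        ]] [0.45144485 0.02275796 1.24373428] [-0.05198515  0.05304062  0.71030839 -0.69996159] ['image', 'K', 'origin', 'attitude']
bottle [([243.0, 212.0, 261.0, 232.0], 0.59), ([290.0, 190.0, 370.0, 260.0], 0.23)]
clamp [([290.0, 187.0, 366.0, 261.0], 0.94)]
handle [([327.0, 191.0, 357.0, 260.0], 0.67)]
cup_floor [([288.0, 190.0, 364.0, 260.0], 0.81)]
foot [([326.0, 190.0, 357.0, 263.0], 0.62)]
tall_a [([194.0, 241.0, 220.0, 257.0], 0.65), ([236.0, 259.0, 258.0, 272.0], 0.65)]
dish [([414.0, 256.0, 442.0, 291.0], 0.82)]
beaker []
funnel [([281.0, 169.0, 304.0, 192.0], 0.91), ([402.0, 152.0, 422.0, 173.0], 0.69)]
1.0 [0.20130309 0.61803581 0.21465725] [1.56780637e-01 9.87633450e-01 3.76333972e-07 6.35921158e-06] [ 0.28502567 -0.44611204  0.34675836]
```

Run:
```python
import cv2
a=cv2.imread("pics/top0.png")[140:310,180:460]; cv2.imwrite("pics/topc.png",cv2.resize(a,None,fx=2.8,fy=2.8,interpolation=cv2.INTER_CUBIC))
a=cv2.imread("pics/scene0.png")[130:300,165:465]; cv2.imwrite("pics/scenec.png",cv2.resize(a,None,fx=2.6,fy=2.6,interpolation=cv2.INTER_CUBIC))
```

```text
(no output)
```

View pics/topc.png

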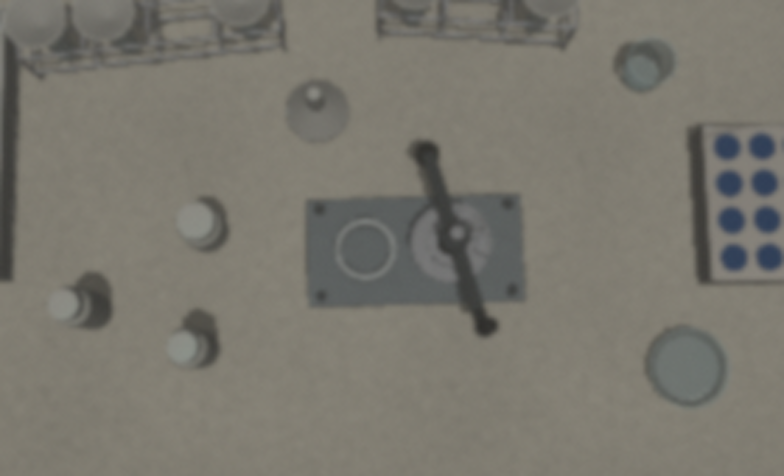

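View pics/scenec.png

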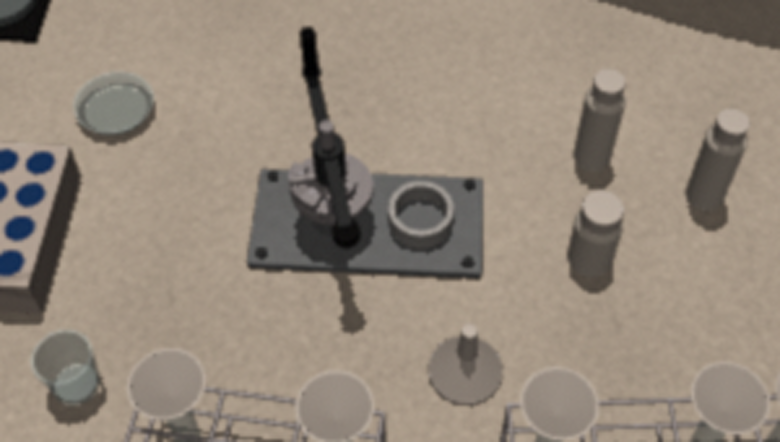

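The top view (crop) shows the cup ring at about (365,249), the post top at (457,232), the knob at (487,325) and the foot end at (427,150). The short bottle's cap is at (197,222) and the tall bottles are at (65,303) and (185,347). In the scene view the cap is at (603,208) and the ring at (421,205).

```bash
cat > h.py <<'E'
import numpy as np
from scipy.spatial.transform import Rotation as R
CAM={"scene":(np.array([[428.278,0,322.462],[0,428.278,198.541],[0,0,1]]),np.array([1.2094048,0.05111573,0.98170296]),R.from_quat([0.21015199,0.21773434,0.69550797,0.65168748])),
"top":(np.array([[399.391,0,312.614],[0,399.391,210.539],[0,0,1]]),np.array([0.45144485,0.02275796,1.24373428]),R.from_quat([-0.05198515,0.05304062,0.71030839,-0.69996159]))}
def ray(K,Rm,uv):
    p=np.linalg.solve(K,[uv[0],uv[1],1]); return Rm.apply([p[0],-p[1],-p[2]])
def atz(c,uv,z):
    K,o,Rm=CAM[c]; d=ray(K,Rm,uv); return o+d*(z-o[2])/d[2]
def quat(closing):  # tool down, y axis along yaw angle 'closing'
    y=np.array([np.cos(closing),np.sin(closing),0]); z=np.array([0,0,-1.]); return R.from_matrix(np.c_[np.cross(y,z),y,z]).as_quat()
E
python3 - <<'E'
from h import *
t=lambda u,v:(180+(u+.5)/2.8-.5,140+(v+.5)/2.8-.5); s=lambda u,v:(165+(u+.5)/2.6-.5,130+(v+.5)/2.6-.5)
P=lambda n,c,uv,z:print(n,c,atz(c,(t if c=="top" else s)(*uv),z).round(4))
P("cap","top",(196,222),.095);P("cap","scene",(603,210),.095)
P("cup","top",(365,249),.038);P("cup","scene",(421,206),.038)
P("post","top",(458,232),.167);P("post","scene",(326,127),.167)
P("knob","top",(487,324),.193);P("knob","scene",(308,33),.193)
P("footend","top",(427,151),.133);P("footend","scene",(347,238),.115)
for uv in((306,199),(519,194),(525,299),(309,305)):P("plate","top",uv,.012)
for uv in((264,170),(483,178),(482,272),(250,267)):P("plate","scene",uv,.012)
P("tall","top",(65,303),.13);P("tall","scene",(731,122),.13);P("tall","top",(183,347),.13);P("tall","scene",(608,82),.13)
from station import ctrl
for n,p in(("wrist",None),):
    x=ctrl.snapshot("wrist");print(x["tool_from_camera"],x["K"])
E
```

```text
cap top [0.6015 0.2026 0.095 ]
cap scene [0.6077 0.2062 0.095 ]
cup top [0.5767 0.0282 0.038 ]
cup scene [0.5767 0.0307 0.038 ]
post top [ 0.5786 -0.0627  0.167 ]
post scene [ 0.5813 -0.0592  0.167 ]
knob top [ 0.4886 -0.0855  0.193 ]
knob scene [ 0.4895 -0.0848  0.193 ]
footend top [ 0.6654 -0.0362  0.133 ]
footend scene [ 0.6683 -0.0334  0.115 ]
plate top [0.6363 0.0933 0.012 ]
plate top [ 0.6385 -0.1441  0.012 ]
plate top [ 0.5217 -0.1467  0.012 ]
plate top [0.5186 0.0907 0.012 ]
plate scene [ 0.5244 -0.1402  0.012 ]
plate scene [0.5189 0.0942 0.012 ]
plate scene [0.635 0.096 0.012]
plate scene [ 0.6449 -0.1377  0.012 ]
tall top [0.5177 0.3264 0.13  ]
tall scene [0.5195 0.3286 0.13  ]
tall top [0.4726 0.2088 0.13  ]
tall scene [0.4767 0.2108 0.13  ]
[[-5.37288930e-04  9.62132561e-01  2.72581448e-01  7.75993231e-02]
 [ 9.99998993e-01  8.75051373e-04 -1.11756332e-03  1.20111012e-03]
 [-1.31376683e-03  2.72580573e-01 -9.62132062e-01 -1.71108796e-01]
 [ 0.00000000e+00  0.00000000e+00  0.00000000e+00  1.00000000e+00]] [[341.73628394   0.         320.67488967]
 [  0.         341.73628394 200.22053218]
 [  0.           0.           1.        ]]
```

Run:
```python
from h import *
from station import ctrl
import cv2
def shot(n,p,yaw):
    ctrl.move_ptp(p,quat(yaw)); ctrl.wait(.2); s=ctrl.sense(); x=ctrl.snapshot("wrist")
    T=np.eye(4);T[:3,:3]=R.from_quat(s["tool_rot"]).as_matrix();T[:3,3]=s["eef_pos"]; T=T@x["tool_from_camera"]
    np.savez(f"{n}.npz",T=T,K=x["K"]); cv2.imwrite(f"pics/w_{n}.png",x["image"][:,:,::-1]); print(n,s["t"],s["eef_pos"],s["joint_pos"],s["contact_force"])
shot("cup",[.577,.0295,.20],np.pi/180*-5)
shot("bottle",[.603,.204,.18],np.pi/180*-35)
a=cv2.hconcat([cv2.imread("pics/w_cup.png")[20:380,120:520],cv2.imread("pics/w_bottle.png")[20:380,120:520]]); cv2.imwrite("pics/w.png",a)
```

```text
cup 3.725 [0.57700457 0.03008593 0.20000913] [-4.08278652e-02 -2.49857271e-02  1.82957660e+00  4.28331672e-05
  1.33699930e+00  4.54190105e-02] [ 0.41728323  0.65486136 -0.19747931]
bottle 4.7667 [0.60328539 0.20273521 0.1803974 ] [ 2.39951653e-01  1.17206939e-01  1.71589735e+00 -1.68212550e-04
  1.30799063e+00  8.52257177e-01] [ 0.27962275  0.37390676 -0.0509923 ]
```

View pics/w.png

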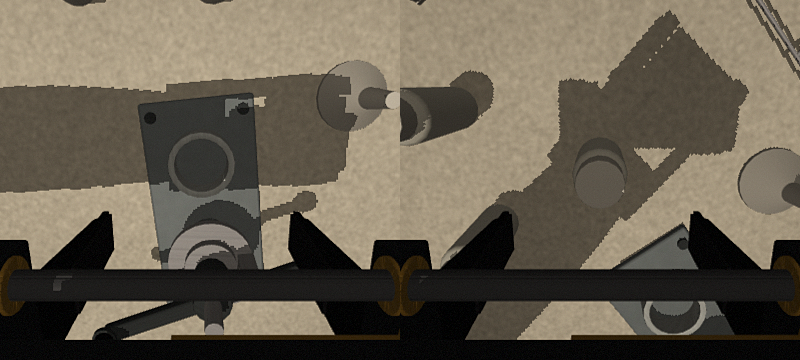

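The wrist crops show the cup ring centred at full pixel (321.5,185). The cap top is at (319.5,204.5).

Run:
```python
from h import *
for n,uv,z,r in(("cup",(321.5,185),.038,.034),("bottle",(319.5,204.5),.095,.02)):
    d=np.load(n+".npz");T=d["T"]
    def f(uv):
        v=R.from_matrix(T[:3,:3]); q=ray(d["K"],v,uv); o=T[:3,3]; return o+q*(z-o[2])/q[2]
    print(n,f(uv).round(4),"diam",np.linalg.norm(f((uv[0]+(33.5 if n=="cup" else 24.5),uv[1]))-f(uv))*2)
```

```text
cup [0.5774 0.0302 0.038 ] diam 0.06701630803317798
bottle [0.6027 0.2056 0.095 ] diam 0.038347615876971775
```

Run:
```python
from h import *
from station import ctrl
b=[.603,.205]
q=quat(np.radians(50))
ctrl.move_ptp([*b,.18],q); ctrl.servo_line([*b,.041],v=.12); ctrl.gripper_to(.03)
s=ctrl.sense();print(s["t"],s["width"],s["grip_force"],s["eef_pos"])
if s["width"]>.035:
    ctrl.servo_line([*b,.17],v=.12)
    ctrl.move_ptp([.577,.0300,.15],quat(np.radians(-3))); ctrl.wait(.3)
    s=ctrl.sense();print(s["t"],s["width"],s["contact_force"],s["eef_pos"])
    import cv2
    x=ctrl.snapshot("wrist"); cv2.imwrite("pics/hold.png",x["image"][:,:,::-1][20:380,120:520])
```

```text
8.2833 0.047191938991540304 29.99905981338088 [0.60292199 0.20494042 0.04093658]
10.55 0.047279012643202396 [-0.33831518  0.11868962 -1.86540054] [0.5772845  0.03106646 0.15014009]
```

View pics/hold.png

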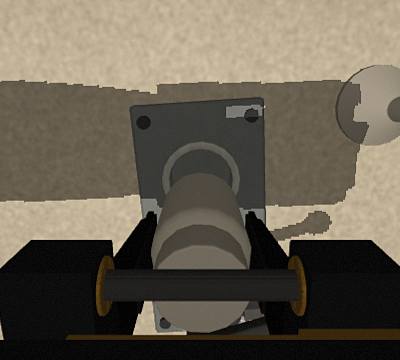

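The bottle is held upright just above the cup, so I'm lowering it and watching the force.

Run:
```python
from h import *
from station import ctrl
x,y=.577,.030
def S(): s=ctrl.sense(); print(round(s["t"],2),s["eef_pos"].round(4) if hasattr(s["eef_pos"],'round') else s["eef_pos"],np.round(s["contact_force"],2),np.round(s["moment"],2),round(s["width"],4)); return s
ctrl.servo_line([x,y,.085],v=.1); f0=np.array(S()["contact_force"])
z=.085
while z>.0525:
    z-=.004 if z>.062 else .0015
    ctrl.servo_line([x,y,z],v=.05); s=S(); d=np.array(s["contact_force"])-f0
    if d[2]>4 or np.hypot(d[0],d[1])>6: print("contact",d); break
```

```text
11.4 [0.5775 0.03   0.0855] [ 0.47 -0.   -2.18] [-0.05  0.05 -0.04] 0.0472
11.65 [0.5772 0.03   0.0813] [-0.24  0.23 -0.53] [-0.11  0.07 -0.03] 0.0473
11.9 [0.5767 0.03   0.0767] [ 1.14  0.73 -1.2 ] [-0.12  0.01 -0.02] 0.0474
12.15 [0.5767 0.03   0.0725] [ 0.56 -0.04 -1.43] [-0.09  0.03  0.03] 0.0473
12.4 [0.5767 0.03   0.0685] [ 0.58 -0.36 -1.15] [-0.09  0.06 -0.03] 0.0473
12.65 [0.5767 0.03   0.0646] [-0.2  -0.15 -1.36] [-0.04  0.01  0.02] 0.0473
12.9 [0.5767 0.03   0.0606] [ 0.29 -0.43 -1.06] [-0.02  0.09 -0.02] 0.0471
13.15 [0.577  0.03   0.0594] [-0.12  0.23 -2.23] [-0.11  0.03  0.03] 0.0473
13.4 [0.5769 0.03   0.0579] [ 0.06 -0.05 -0.96] [-0.04  0.02 -0.01] 0.0475
13.65 [0.5769 0.03   0.0563] [-0.3  -0.2  -1.42] [-0.07  0.06  0.04] 0.0472
13.9 [0.5769 0.03   0.0549] [ 0.16  0.3  -1.37] [-0.13  0.08 -0.01] 0.0473
14.15 [0.5769 0.03   0.0533] [ 0.07  0.23 -0.88] [-0.08  0.02  0.04] 0.0473
14.4 [0.5773 0.03   0.0529] [-3.09  0.54  4.28] [-0.07  0.59  0.01] 0.0473
contact [-3.55994709  0.54816468  6.46360866]
```

Run:
```python
from h import *
from station import ctrl
import cv2
ctrl.gripper_to(.075); ctrl.wait(.3)
ctrl.servo_line([.577,.030,.23],v=.15)
s=ctrl.sense();print(s["t"],s["width"])
x=ctrl.snapshot("wrist"); w=x["image"][:,:,::-1][20:380,120:520]
t=ctrl.snapshot("top")["image"][:,:,::-1][170:290,240:373]
cv2.imwrite("pics/placed.png",cv2.hconcat([w,cv2.resize(t,(400,360))]))
```

```text
16.725 0.0750228595190051
```

View pics/placed.png

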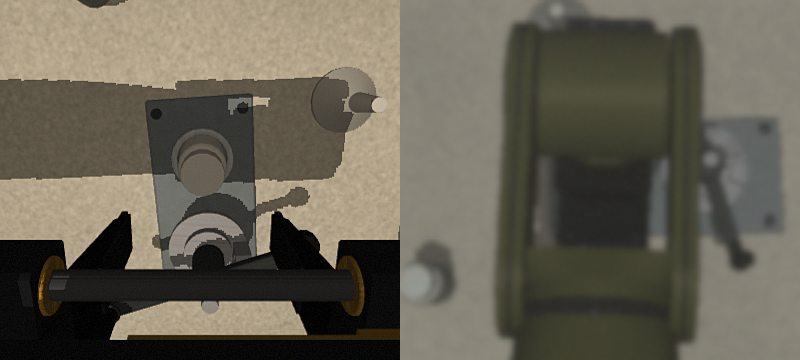

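The bottle is seated in the cup and released. Next I'll straddle the knob with a loose gap and push it along the arc, logging the tangential force.

```bash
cat >> h.py <<'E'
POST=np.array([.5788,-.0603]); PHI=3.330; ZT=.157
def pose(th,z=ZT):
    p=PHI+th; return [*(POST+.095*np.array([np.cos(p),np.sin(p)])),z], quat(p+np.pi/2-2*np.pi)
def ft(ctrl,th,f0,n=4):
    p=PHI+th; t=np.array([-np.sin(p),np.cos(p),0]); r=np.array([np.cos(p),np.sin(p),0]); F=[]
    for i in range(n):
        F.append(np.array(ctrl.sense()["contact_force"])-f0)
        if i<n-1: ctrl.wait(.01)
    F=np.mean(F,0); s=ctrl.sense(); e=np.array(s["eef_pos"])[:2]-POST
    a=(np.arctan2(e[1],e[0])-PHI+np.pi)%(2*np.pi)-np.pi
    return -F@t,F@r,F[2],a,s["t"]
E
python3 - <<'E'
from h import *
from station import ctrl
th=.09
p,q=pose(th,.235); ctrl.gripper_to(.032); ctrl.move_ptp(p,q); print(ctrl.sense()["joint_pos"])
p,q=pose(th); ctrl.servo_line(p,v=.08); ctrl.wait(.2)
f0=np.mean([(ctrl.wait(.02),np.array(ctrl.sense()["contact_force"]))[1] for _ in range(6)],0); np.save("f0.npy",f0); print("f0",f0)
while th<1.0:
    th+=.027; p,q=pose(th); ctrl.servo_line(p,v=.03,rotation=q)
    r=ft(ctrl,th,f0); print(round(th,3),np.round(r,2))
    if r[0]>22 or abs(r[1])>15 or abs(r[2])>15: print("stop");break
E
```

```text
[-2.83704444e-01 -2.39379464e-01  1.96324430e+00  2.52082296e-04
  1.41731657e+00  1.00741213e+00]
f0 [ 0.2537065   0.07901286 -0.11861033]
0.117 [ 0.34  0.16  0.41  0.12 20.35]
0.144 [ 0.19 -0.14 -0.13  0.14 20.62]
0.171 [-0.08 -0.13  0.49  0.17 20.9 ]
0.198 [ 0.88  0.86  0.41  0.2  21.18]
0.225 [ 1.64  1.04  1.06  0.22 21.45]
0.252 [ 1.95  1.94  0.67  0.25 21.72]
0.279 [ 1.8   1.23  0.87  0.28 22.  ]
0.306 [ 1.83  1.67  0.82  0.31 22.28]
0.333 [ 2.47  1.36  0.32  0.33 22.55]
0.36 [ 4.27  2.51  1.5   0.36 22.82]
0.387 [ 5.46  2.56  2.48  0.38 23.1 ]
0.414 [ 7.09  3.1   3.27  0.41 23.38]
0.441 [ 7.68  4.02  4.29  0.43 23.65]
0.468 [ 8.57  3.64  5.83  0.46 23.92]
0.495 [ 9.07  3.4   6.49  0.48 24.2 ]
0.522 [ 7.53  2.42  5.25  0.51 24.48]
0.549 [ 6.81  1.82  5.4   0.54 24.75]
0.576 [ 7.92  1.87  5.85  0.57 25.02]
0.603 [ 8.58  2.04  6.    0.59 25.3 ]
0.63 [ 9.11  1.99  6.79  0.62 25.58]
0.657 [ 7.08  1.42  4.7   0.65 25.85]
0.684 [ 7.8   1.77  6.17  0.68 26.12]
0.711 [ 7.25  1.48  5.82  0.71 26.4 ]
0.738 [ 5.56  0.68  4.62  0.74 26.68]
0.765 [ 2.34 -0.44  1.44  0.77 26.95]
0.792 [ 1.76 -0.17  1.05  0.8  27.22]
0.819 [ 2.06  0.15  1.3   0.82 27.5 ]
0.846 [ 1.69 -0.46  0.88  0.85 27.78]
0.873 [ 2.48  0.09  1.16  0.87 28.05]
0.9 [ 1.91  0.11  1.3   0.9  28.32]
0.927 [ 2.08  0.4   1.57  0.93 28.6 ]
0.954 [ 2.070e+00 -2.000e-02  7.000e-01  9.600e-01  2.888e+01]
0.981 [ 2.34 -0.12  1.33  0.98 29.15]
1.008 [ 1.85  0.45  0.78  1.01 29.42]
```

The ramp runs from TCP angle 0.345 to 0.755, so the hump should end near 1.20 and the stop lie near 1.36. From here I'll use fine steps.

Run:
```python
from h import *
from station import ctrl
f0=np.load("f0.npy"); th=1.008; low=0
while th<1.40:
    d=.026 if th<1.13 else .0075 if th<1.22 else .0053
    th+=d; p,q=pose(th); ctrl.servo_line(p,v=.03,rotation=q)
    r=ft(ctrl,th,f0,3); print(round(th,3),np.round(r,2))
    low=low+1 if r[0]<.8 else 0
    if r[0]>4 or (th>1.1 and r[0]<-2) or low>=3: print("stop");break
np.save("th.npy",th)
```

```text
1.034 [ 2.75  0.56  0.96  1.04 29.69]
1.06 [ 1.84  1.14  0.82  1.06 29.96]
1.086 [ 2.16  0.77  1.25  1.09 30.22]
1.112 [ 2.24  1.03  1.28  1.11 30.49]
1.138 [ 2.41  1.13  0.75  1.14 30.76]
1.146 [ 3.56  1.65  1.57  1.14 31.02]
1.153 [ 3.81  1.81  1.85  1.15 31.29]
1.161 [ 3.74  1.44  1.82  1.16 31.56]
1.168 [ 4.71  2.53  1.65  1.17 31.82]
stop
```

Run:
```python
from h import *
from station import ctrl
f0=np.load("f0.npy"); th=float(np.load("th.npy")); low=0
while th<1.42:
    th+=.0053; p,q=pose(th); ctrl.servo_line(p,v=.03,rotation=q)
    r=ft(ctrl,th,f0,3); print(round(th,3),np.round(r,3))
    low=low+1 if r[0]<.8 else 0
    if r[0]>7 or r[0]<-2 or low>=3: print("stop");break
np.save("th.npy",th)
```

```text
1.173 [ 4.593  2.642  2.084  1.174 32.092]
1.179 [ 4.83   2.865  1.548  1.178 32.358]
1.184 [ 4.266  2.525  1.775  1.185 32.625]
1.189 [ 3.665  2.312  1.66   1.191 32.892]
1.195 [ 3.883  2.494  1.129  1.196 33.158]
1.2 [ 3.689  2.526  0.87   1.2   33.425]
1.205 [ 3.716  1.746  0.81   1.206 33.692]
1.21 [ 2.896  2.185  0.287  1.211 33.958]
1.216 [ 2.207  2.055 -0.16   1.217 34.225]
1.221 [ 2.617  1.346 -0.492  1.221 34.492]
1.226 [ 1.458  0.259 -0.662  1.228 34.758]
1.232 [ 2.073  0.082 -0.529  1.233 35.025]
1.237 [ 1.463 -0.073 -0.732  1.24  35.292]
1.242 [ 1.688 -0.824 -0.522  1.244 35.558]
1.248 [ 4.2700e-01 -2.1000e-02 -5.4900e-01  1.2500e+00  3.5825e+01]
1.253 [-0.198 -0.355 -0.407  1.256 36.092]
1.258 [-0.333  0.167  0.375  1.259 36.358]
stop
```

Run:
```python
from h import *
from station import ctrl
f0=np.load("f0.npy"); th=float(np.load("th.npy"))
while th<1.42:
    th+=.0053; p,q=pose(th); ctrl.servo_line(p,v=.03,rotation=q)
    r=ft(ctrl,th,f0,3); print(round(th,3),np.round(r,2))
    if r[0]>4 or r[0]<-4: print("stop");break
np.save("th.npy",th)
```

```text
1.263 [ 0.67  0.23  0.15  1.26 36.62]
1.269 [ 7.000e-02 -2.200e-01 -3.000e-02  1.270e+00  3.689e+01]
1.274 [ 0.41 -0.23  0.39  1.27 37.16]
1.279 [ 0.45 -0.26  0.14  1.28 37.42]
1.285 [ 0.21  0.09  0.13  1.28 37.69]
1.29 [ 0.37 -0.12  0.14  1.29 37.96]
1.295 [ 0.16  0.43  0.26  1.3  38.22]
1.301 [ 0.28  0.07 -0.18  1.3  38.49]
1.306 [ 0.11 -0.17 -0.11  1.31 38.76]
1.311 [ 0.08 -0.    0.52  1.31 39.02]
1.316 [ 0.04 -0.37  0.6   1.32 39.29]
1.322 [ 0.83  0.32  0.08  1.32 39.56]
1.327 [ 0.41  0.48  0.71  1.33 39.83]
1.332 [ 0.37  0.64 -0.49  1.33 40.09]
1.338 [-1.000e-02  3.500e-01 -4.100e-01  1.340e+00  4.036e+01]
1.343 [ 0.34  0.78  0.11  1.34 40.62]
1.348 [ 0.44  0.13  0.69  1.35 40.89]
1.354 [ 1.9   0.31  0.67  1.35 41.16]
1.359 [ 2.8   1.03  0.37  1.36 41.42]
1.364 [ 4.54  2.21  0.85  1.36 41.69]
stop
```

The stop shows up at 1.36, as predicted, at 4.5 N. I'll centre the gap on the knob, lift clear and look.

Run:
```python
from h import *
from station import ctrl
import cv2
th=1.364-.082
p,q=pose(th); ctrl.servo_line(p,v=.04,rotation=q); ctrl.wait(.1)
print(ft(ctrl,th,np.load("f0.npy")))
p,q=pose(th,.26); ctrl.servo_line(p,v=.1)
ctrl.move_ptp([.40,-.25,.30],q); ctrl.wait(.2); print(ctrl.sense()["t"])
a=ctrl.snapshot("scene")["image"][:,:,::-1][120:260,225:385]; t=ctrl.snapshot("top")["image"][:,:,::-1][170:310,240:400]
cv2.imwrite("pics/end.png",cv2.resize(cv2.hconcat([a,t]),None,fx=2.5,fy=2.5,interpolation=cv2.INTER_CUBIC))
```

```text
(np.float64(0.5252656556223404), np.float64(0.20063576482045825), np.float64(-0.45782747269485713), np.float64(1.2874253754678158), 42.1583)
44.35
```

View pics/end.png

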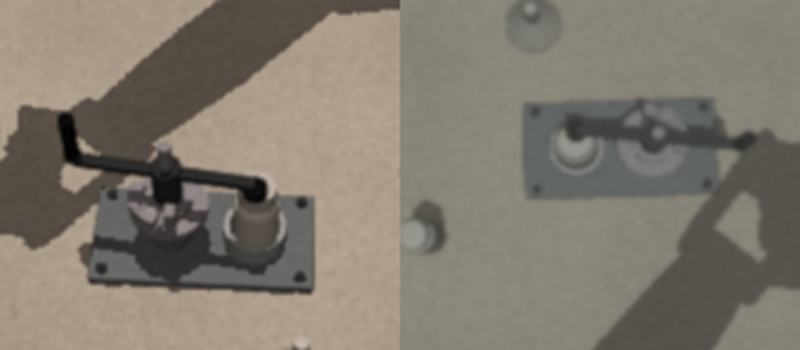

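The foot is over the cap, the bottle is upright in the cup, and the handle rests against the felt stop with the arm clear, so I'm handing it in.

```bash
python3 -c "
from station import ctrl
print(ctrl.finish_job())"
```

```text
the job is handed in; nothing more can be done
None
```

The job is handed in, with no verdict returned: the bottle stands released in the cup, the handle has dropped into the notch with the foot over the cap (stop felt at about 4.5 N at the knob), and the arm is clear, after about 44 s on the robot clock.

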